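Change the coffee grinder from espresso to filter

ROBOT

A 6-joint arm with a two-finger parallel gripper is mounted at the origin on a cart in front of the work surface, level with it; the furniture and walls round the work are solid. World frame = base frame: x ahead of the robot, y to its left, z up, the work surface at z = 0. Lengths are in m, angles in rad, forces in N, time in s.
With the tool pointing down it reaches from about 0.4 to 0.925 m from the base axis. Payload 3.4 kg.
Tool frame: the origin (TCP) lies at the very end of the fingers, on their centre line; the grasp point (between the pads) lies 19 mm behind it; z points along the fingers, y is the line along which they close (so a half turn about z gives the same grasp; the last joint's range is limited). The gripper opens to 85 mm and grips with 20 to 120 N. Pads are 22 mm wide; open, the fingers measure 114 mm over their backs; the gripper's body (76 mm by 85 mm) begins 54 mm behind the grasp point. The pads swing forward as they close: fully open they stand 13 mm farther back than shut.
Start: joints at [1.147, 0.307, 1.506, -0, 1.328, -0.073], TCP at [0.198, 0.54, 0.231] pointing down, gripper open.
Joint ranges: [-3.12, 3.12], [-1.05, 2.28], [0.14, 2.33], [-1.42, 4.57], [0.1, 2.73], [-2.68, 2.68]. Speed limits (rad/s): [2.57, 2.57, 3.14, 3.14, 3.14, 3.14].

INTERFACE

Orientations are given as a unit quaternion [w, x, y, z].
In Python, from rig import r, grip, monitor, viewer, finder gives the robot as it stands. The module is installed in compiled form; this text tells all that it offers. Calls block until the motion is done:
- r.move_pose(position, orientation): joint-space move of the TCP to a pose.
- r.movel(position, max_speed=0.15, attitude=None, stop_force=None): straight line of the TCP; attitude=None keeps the orientation; max_speed is the mean speed in m/s. With stop_force (N) it stops when the force on the tool has changed by that much, and returns True; else False.
- r.set_joints(angles): joint-space move.
- grip(opening): finger opening in m; the grip force is fixed at half the most; returns when the fingers have stopped.
- r.pause(seconds).
- r.ik(position, orientation): joint angles nearest the present ones, or None.
- monitor.get_state(): the state.
- viewer.grab_frame(name): name is "scene" or "top" or "wrist"; returns the picture (400x640x3 uint8, red, green, blue); there is no depth.
- viewer.camera_model(name): a dict with "mtx" (3x3 intrinsics, pixels), "origin" and "attitude" of the camera in the world. Camera axes: x right, y down, z forward; pixel columns grow to the right and rows downward; lengths in m; the calibration is good to about 2 mm. A picture is of the moment at which its call begins: read the wrist's pose just before it. camera_model takes no time and is no camera call; for the wrist camera it gives the pose at the moment of the call.
A pose or a line that the arm cannot do raises r.IKError and nothing moves.
- r.hand_in(): hands the job in; it is judged then, once.
Trained networks look in the newest picture that a camera, given by its name, has taken for a name from the list of things; names that differ only in an ending like _2 or _b are one class to them, and where a whole thing is asked for, a point or a joint stands for the part that bears it (a point fixed in the world has none). Each returns a list of dicts, best first, with "confidence" (0 to 1); they miss things now and then, are a little off and sometimes report something else, mostly with a low value. They report only what shows in the picture. A call takes as long as a camera call.
- finder.boxes_of(camera, label): "at" ([x, y, z] in m, in the coordinates of the camera as it stood for that picture, good to about 4 mm: the middle of the surface that is visible of it).
- finder.mark_of(camera, label): "at" ([x, y, z] in m, in the coordinates of the camera as it stood for that picture, good to about 4 mm: a listed point, or the origin of a listed thing).
The state is a dict: "clock": time; "qpos": joint angles; "qvel": joint speeds; "joint_torque": joint torques, N m; "tcp_pos": TCP position; "tcp_rot": TCP orientation; "force": force on the tool from outside, world axes, zero at the start; "ft_torque": the same for the moment, N m; "finger_gap": finger opening in m; "gripper_force": force on a finger pad.
Only numpy, scipy, OpenCV 4.12 (cv2) and the standard library are available. Lean on these libraries where they do the work, as an engineer would, in place of code of your own. Each camera call takes 0.05 s, during which the arm holds its last target. There are 200 camera calls.

TASK

Change the grinder from espresso to filter: first push the bean gate on the hopper fully shut. Then pull up the red index plunger, turn the collar anticlockwise to the brown filter band and let the pin drop fully home in the hidden hole there, feeling for it gently without ever forcing the pin or the gate, and leave everything else where it stands.

Things in the scene. Friction and masses are not known exactly. Their poses are not given: they have to be found in the camera images.
- grinder: Coffee grinder with cream housing, fixed to the worktop, 255 x 192 x 222 mm. Origin on the collar's upright axis at worktop height; its -x is the front (chute and cup tray, towards the robot at yaw 0), +y its left, z up. A round dial deck (radius 96 mm, top 140 mm up) carries the turning collar (aluminium disc, radius 84 mm, top 164 mm up). In the middle a dark hopper stands still, radius 44 mm at most, top of its lid 222 mm up.
- collar (a joint): Angle of the collar about the grinder's z axis, rad: 0 = espresso hole (start); it grows anticlockwise seen from above (the knob crosses the front from the grinder's left to its right), end stop 1.2. Moving it takes about 2 N at the knob with the pin drawn, 3 N with the pin riding. The filter hole lies under the brown band on the deck, between 0.56 and 0.91: where exactly can only be felt.
- plunger (a joint): How far the index plunger is pulled up, m: 0 = pin fully home in a hole, about 0.007 = pin riding on the flat ring between holes, 0.010 = end of travel. A spring pushes it down with 5.4 N at 0, 8.4 N at 0.010. It slides straight up in the collar and turns with it; the knob does not spin on its own, so it goes easiest when the fingers turn with the collar.
- knob_grip (a point): Centre of the red plunger knob: an upright cylinder 24 mm in diameter and 26 mm high (13 mm above and below this point), at 72 mm from the grinder's axis and 204 mm above the worktop with the pin home; at collar angle 0 it stands at bearing 155 degrees in the grinder's frame (-65 mm, +30 mm). Below the knob is a boss of 19 mm diameter whose top is 22 mm under this point.
- index_pin: Steel pin, 6 mm in diameter, below the knob, fixed to the plunger. Origin on its axis, 150 mm above the worktop with the pin home; its flat tip reaches 9 mm lower.
- index_ring: Steel ring hidden under the collar. Origin on the collar's axis, 140 mm above the worktop; flat top 8 mm higher. The espresso hole is fixed, the filter hole is in an adjustable bush. A pin drawn less than 7 mm catches in its hole; released elsewhere it rides on the flat and drops in when turned gently over a hole, which then holds it fast with 1.5 mm of play in all.
- gate (a joint): How far the bean gate is pushed in, m: it starts between 0 and 0.008 and is fully shut at 0.030, where it meets a rubber-faced stop. Slides along the grinder's +y with about 3 N of friction.
- gate_tab: White upright tab on the outer end of the bean gate, at the right (-y) side of the hopper: 28 mm along the grinder's x, 8 mm thick (y), 26 mm high. Origin at its centre, 185 mm above the worktop, 81 mm from the grinder's axis with the gate at 0 and 51 mm with it shut. Its outer face is pushed towards the hopper.
- small_cup: Small white cup, 64 mm wide and 36 mm high, on the grinder's tray under the chute; origin under its centre. Stays there.
- jar_low: Low jar with black lid, 95 mm wide, 60 mm high, standing left of the grinder; origin under its centre. Stays there.
- wood_bowl: Small wooden bowl, 111 mm wide, 32 mm high, on the left; origin under its centre. Stays there.
- glass: Drinking glass, 81 mm wide, 93 mm high, on the right; origin under its centre. Stays there.
- teaspoon: Teaspoon, 132 mm long, lying on the right; origin under its middle. Stays there.

How it is judged:
By the outcome, as a careful person would: the job done as asked, in the order asked, and still so for the second after the job is handed in, with the robot touching nothing.
It also fails if it takes over 45 s, if anything falls off the work surface, if the arm or the gripper's body presses on something with over 40 N, if the wrist force passes 120 N, or if a joint passes its speed limit or range.

## Working session

There is one attempt and no reset: what is moved stays moved. The work goes in short steps, each a Python script; the robot and the scene stay as the last script left them, time stands still between calls to the robot, and variables do not carry over. Pictures are saved under pics/ and viewed, at most 10 in all, crops included, and the job is handed in when it is done.

```bash
mkdir -p pics
cat > h.py <<'E'
import numpy as np, cv2
from scipy.spatial.transform import Rotation as R
from rig import r, grip, monitor, viewer, finder
def rot(q): q=np.array(q,float); return R.from_quat(q[[1,2,3,0]]).as_matrix()
def att(a):
    a=np.array(a,float); return a if a.shape==(3,3) else rot(a)
def find(cam,label,fn='mark',M=None):
    M=M or viewer.camera_model(cam)
    L=(finder.mark_of if fn=='mark' else finder.boxes_of)(cam,label)
    return [(round(d['confidence'],2),(np.array(M['origin'])+att(M['attitude'])@np.array(d['at'])).round(4)) for d in L[:2]]
def down(phi):  # tool down, closing axis y at world angle phi
    y=np.array([np.cos(phi),np.sin(phi),0]);z=np.array([0,0,-1.]);x=np.cross(y,z)
    q=R.from_matrix(np.c_[x,y,z]).as_quat(); return q[[3,0,1,2]]
def save(cam,name):
    im=viewer.grab_frame(cam); cv2.imwrite('pics/'+name,im[:,:,::-1]); return im
E
python3 - <<'E'
from h import *
for c in ['scene','top']:
    im=save(c,c+'0.png')
    print(c, viewer.camera_model(c))
    for l in ['grinder','knob_grip','gate_tab','index_ring','small_cup','jar_low','glass','wood_bowl']:
        print(l,find(c,l))
s=monitor.get_state(); print(s)
a=cv2.imread('pics/scene0.png');b=cv2.imread('pics/top0.png')
cv2.imwrite('pics/both0.png',cv2.resize(np.vstack([a,b]),(480,600)))
E
```

```text
scene {'mtx': array([[520.27248203,   0.        , 327.95633232],
       [  0.        , 520.27248203, 199.07536466],
       [  0.        ,   0.        ,   1.        ]]), 'origin': array([-0.66718534,  0.82252956,  0.88440233]), 'attitude': array([ 0.24360866, -0.38721347,  0.76559834, -0.4523049 ])}
grinder [(0.78, array([0.5209, 0.0552, 0.007 ]))]
knob_grip [(0.64, array([0.4577, 0.0734, 0.2054]))]
gate_tab [(0.62, array([ 0.539 , -0.0273,  0.1825]))]
index_ring []
small_cup [(0.74, array([0.4074, 0.037 , 0.02  ]))]
jar_low [(0.83, array([0.4836, 0.2815, 0.0005]))]
glass [(0.92, array([ 0.5265, -0.3544,  0.0022]))]
wood_bowl [(0.38, array([ 5.258e-01, -3.537e-01, -3.000e-04])), (0.32, array([0.4607, 0.0723, 0.2042]))]
top {'mtx': array([[397.02759172,   0.        , 312.64202153],
       [  0.        , 397.02759172, 198.89427029],
       [  0.        ,   0.        ,   1.        ]]), 'origin': array([0.3739565 , 0.02554439, 1.31850697]), 'attitude': array([ 0.01469698, -0.70584634,  0.70765032, -0.02821284])}
grinder [(0.93, array([0.524 , 0.0518, 0.0034]))]
knob_grip [(0.47, array([0.
[... 320 characters left out ...]
s': array([ 1.14650611e+00,  3.06796961e-01,  1.50638300e+00,  2.17365052e-05,
        1.32843213e+00, -7.34961635e-02]), 'qvel': array([-8.69862620e-05, -2.85375698e-04,  2.67864224e-03, -1.88116665e-03,
       -1.14545168e-03,  2.07469742e-04]), 'joint_torque': array([ 1.12963505e-04, -4.57448065e+01, -2.52338344e+01, -1.48434774e-04,
        5.55576607e-04,  1.36521344e-06]), 'tcp_pos': array([0.19761017, 0.53998096, 0.23131307]), 'tcp_rot': array([-1.26186747e-05,  1.74501654e-01,  9.84656881e-01, -6.81705457e-06]), 'force': array([ 0.59029526, -0.239675  , -1.00375311]), 'ft_torque': array([ 0.0438416 , -0.01371274,  0.02476233]), 'gripper_force': 0.0, 'finger_gap': 0.08535624786791418}
```

View pics/both0.png

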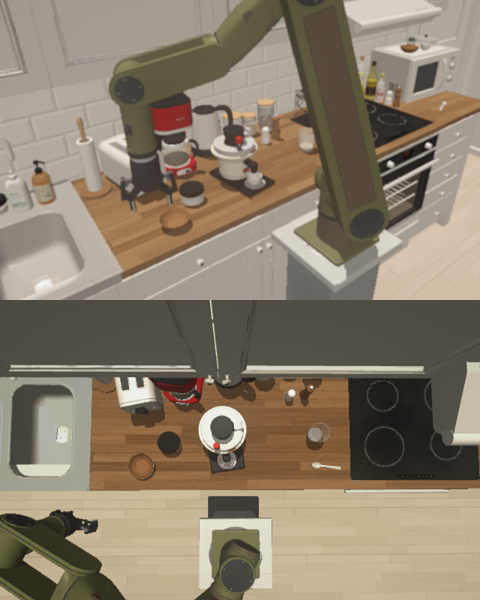

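```bash
cat >> h.py <<'E'
O=np.array([0.5225,0.0535]); YAW=0.167
def g2w(x,y,z):
    c,s=np.cos(YAW),np.sin(YAW); return np.array([O[0]+c*x-s*y,O[1]+s*x+c*y,z])
E
python3 - <<'E'
from h import *
# reach checks: closing axis options
for phi in [YAW,YAW+np.pi,YAW-np.pi/2]:
    print(phi,r.ik(g2w(0,-.13,.176),down(phi)),r.ik(g2w(0,-.06,.176),down(phi)))
for th in [0,.4,.9]:
    b=np.radians(155)+th
    for k in [np.pi/2,-np.pi/2]:
        print(th,k,r.ik(g2w(.072*np.cos(b),.072*np.sin(b),.185),down(b+YAW+k)))
E
```

```text
0.167 [-2.13333409e-01  3.19855110e-01  1.63897524e+00 -4.44089210e-16
  1.18276231e+00 -3.80333409e-01] [-8.99706101e-02  2.97962000e-01  1.67342529e+00 -4.44089210e-16
  1.17020537e+00 -2.56970610e-01]
3.308592653589793 None None
-1.4037963267948965 [-2.13333409e-01  3.19855110e-01  1.63897524e+00 -4.44089210e-16
  1.18276231e+00  1.19046292e+00] [-8.99706101e-02  2.97962000e-01  1.67342529e+00 -4.44089210e-16
  1.17020537e+00  1.31382572e+00]
0 1.5707963267948966 [ 6.69137810e-02  1.90015567e-01  1.80460221e+00 -4.44089210e-16
  1.14697488e+00  1.90704242e+00]
0 -1.5707963267948966 [ 6.69137810e-02  1.90015567e-01  1.80460221e+00 -4.44089210e-16
  1.14697488e+00 -1.23455023e+00]
0.4 1.5707963267948966 [ 4.25232599e-03  1.82311306e-01  1.81506284e+00 -4.44089210e-16
  1.14421850e+00  1.44438097e+00]
0.4 -1.5707963267948966 [ 4.25232599e-03  1.82311306e-01  1.81506284e+00 -4.44089210e-16
  1.14421850e+00 -1.69721169e+00]
0.9 1.5707963267948966 [-6.72028505e-02  1.97664472e-01  1.79411172e+00 -4.44089210e-16
  1.14981647e+00  8.72925789e-01]
0.9 -1.5707963267948966 [-6.72028505e-02  1.97664472e-01  1.79411172e+00 -4.44089210e-16
  1.14981647e+00 -2.26866686e+00]
```

The pictures show the grinder at about (222,430) in the lower (top-view) image. The red knob is at (216,446) and the tab is to the right of the hopper, which agrees with the network's fixes (yaw ≈ 0.167). Next I move in over the gate side and take a wrist look.

Run:
```python
from h import *
r.move_pose(g2w(-.03,-.10,.36),down(YAW))
M=viewer.camera_model('wrist'); save('wrist','w1.png')
for l in ['grinder','knob_grip','gate_tab']: print(l,find('wrist',l,M=M))
print(monitor.get_state()['clock'],M['origin'])
```

```text
grinder []
knob_grip [(0.57, array([0.4547, 0.0739, 0.205 ]))]
gate_tab [(0.81, array([ 0.5298, -0.0214,  0.184 ]))]
3.5167 [0.49601387 0.03092855 0.50208677]
```

View pics/w1.png

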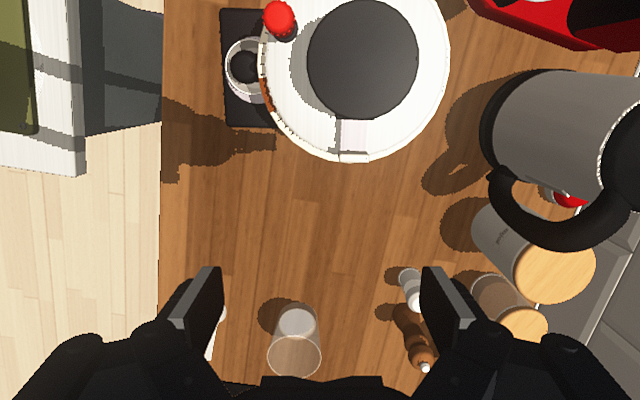

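The wrist picture shows the hopper lid centred at about (362,59), the knob top at (279,19) and the tab at about (353,155). I'll turn these into positions by colour segmentation.

Run:
```python
from h import *
M=viewer.camera_model('wrist'); K=M['mtx'];A=att(M['attitude']);o=np.array(M['origin'])
def bp(u,v,z):
    d=A@np.linalg.inv(K)@[u,v,1]; return (o+d*(z-o[2])/d[2]).round(4)
im=cv2.imread('pics/w1.png'); hsv=cv2.cvtColor(im,cv2.COLOR_BGR2HSV)
m=((hsv[:,:,2]<110)&(hsv[:,:,1]<70)).astype(np.uint8); m[:, :300]=0; m[:,430:]=0; m[130:]=0
c=max(cv2.findContours(m,0,cv2.CHAIN_APPROX_NONE)[0],key=cv2.contourArea)
(u,v),rad=cv2.minEnclosingCircle(c); e=cv2.fitEllipse(c); print('lid',e,(u,v,rad),bp(*e[0],.222),np.linalg.norm(bp(u+rad,v,.222)-bp(u,v,.222)))
m=((hsv[:,:,1]>200)&((hsv[:,:,0]<6)|(hsv[:,:,0]>174))&(hsv[:,:,2]>200)).astype(np.uint8); m[60:]=0;m[:,330:]=0
c=max(cv2.findContours(m,0,cv2.CHAIN_APPROX_NONE)[0],key=cv2.contourArea)
(u,v),rad=cv2.minEnclosingCircle(c); print('knob top',u,v,rad,bp(u,v,.217),np.linalg.norm(bp(u+rad,v,.217)-bp(u,v,.217)))
print('tab', [bp(x,y,.198) for x,y in [(340,155),(368,155),(340,162),(368,162)]])
cv2.imwrite('pics/c1.png',cv2.resize(im[90:180,300:400],None,fx=6,fy=6,interpolation=cv2.INTER_CUBIC))
```

```text
lid ((362.0088195800781, 59.47060775756836), (110.76750183105469, 121.0488510131836), 16.020933151245117) (359.5, 60.0, 62.580047607421875) [0.5232 0.0565 0.222 ] 0.04746209013518059
knob top 278.58587646484375 15.230061531066895 16.135387420654297 [0.4563 0.0764 0.217 ] 0.011968291440301777
tab [array([ 0.5223, -0.0223,  0.198 ]), array([ 0.547 , -0.0181,  0.198 ]), array([ 0.5235, -0.0286,  0.198 ]), array([ 0.5484, -0.0244,  0.198 ])]
```

View pics/c1.png

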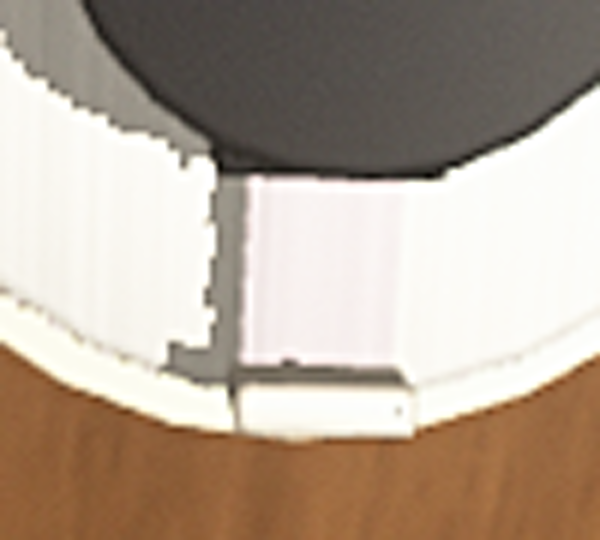

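```bash
sed -i 's/^O=.*/O=np.array([0.523,0.0552]); YAW=0.157/' h.py
python3 - <<'E'
from h import *
grip(0.0)
q=down(YAW)
r.move_pose(g2w(0,-.125,.25),q); r.movel(g2w(0,-.125,.180),.15)
def loc():
    s=monitor.get_state(); p=s['tcp_pos']; d=p[:2]-O; c,sn=np.cos(YAW),np.sin(YAW)
    return round(s['clock'],2),np.round([c*d[0]+sn*d[1],-sn*d[0]+c*d[1],p[2]],4),s['force'].round(2),round(s['finger_gap'],4)
print(loc())
print(r.movel(g2w(0,-.058,.180),.03,stop_force=7)); print(loc())
M=viewer.camera_model('wrist'); save('wrist','w2.png')
print(find('wrist','gate_tab',M=M))
E
```

```text
(5.44, array([ 0.0012, -0.1253,  0.1818]), array([ 0.07, -0.43,  0.6 ]), -0.0001)
True
(7.16, array([ 0.0003, -0.0674,  0.1798]), array([ 0.96, -0.88,  0.76]), 0.0001)
[]
```

View pics/w2.png

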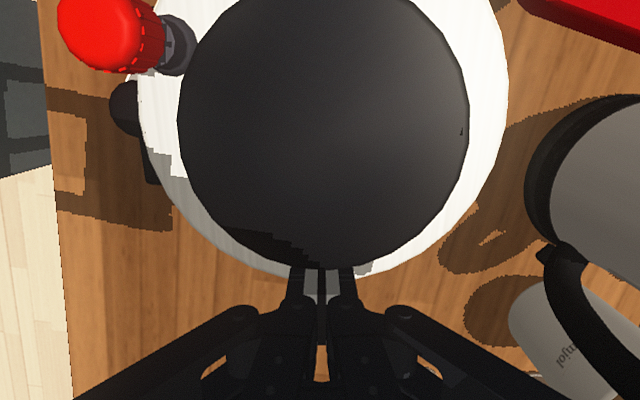

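The fingers stand against the tab with the hopper right behind it at about (320,270). I'll push again gently to check that the gate really is at its stop.

```bash
cat >> h.py <<'E'
def loc():
    s=monitor.get_state(); p=s['tcp_pos']; d=p[:2]-O; c,sn=np.cos(YAW),np.sin(YAW); f=s['force']
    return round(s['clock'],2),np.round([c*d[0]+sn*d[1],-sn*d[0]+c*d[1],p[2]],4),np.round([c*f[0]+sn*f[1],-sn*f[0]+c*f[1],f[2]],2),round(s['finger_gap'],4)
E
python3 - <<'E'
from h import *
print(r.movel(g2w(0,-.058,.180),.012,stop_force=9)); print(loc())
r.movel(g2w(0,-.085,.180),.1); print(loc())
r.movel(g2w(0,-.105,.31),.2)
M=viewer.camera_model('wrist'); save('wrist','w3.png')
print(find('wrist','gate_tab',M=M),find('wrist','knob_grip',M=M),loc())
# edges of tab visible
im=cv2.imread('pics/w3.png')
cv2.imwrite('pics/w3s.png',im)
E
```

```text
True
(7.7, array([-0.0004, -0.0674,  0.179 ]), array([-0.04, -1.32,  0.9 ]), -0.0002)
(8.03, array([-1.000e-04, -8.530e-02,  1.798e-01]), array([-0.3 , -0.33, -0.32]), -0.0001)
[(0.95, array([0.5267, 0.0032, 0.1817]))] [] (8.98, array([-0.001 , -0.1044,  0.3082]), array([-0.58,  0.19,  0.15]), -0.0005)
```

View pics/w3.png

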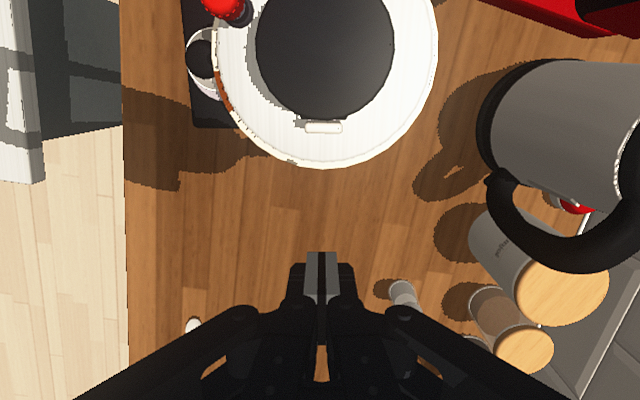

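The tab now sits tight against the hopper at about (323,127), and its measured distance from the axis is 52 mm, so the gate is shut. Next is the knob.

```bash
cat >> h.py <<'E'
RK=0.072
def kp(th,z,dr=0):  # knob pose at collar angle
    b=np.radians(155)+th; return g2w((RK+dr)*np.cos(b),(RK+dr)*np.sin(b),z), down(b+YAW+np.pi/2)
E
python3 - <<'E'
from h import *
r.move_pose(*kp(0,.30)); grip(.05)
M=viewer.camera_model('wrist'); save('wrist','w4.png')
K=M['mtx'];A=att(M['attitude']);o=np.array(M['origin'])
im=cv2.imread('pics/w4.png'); hsv=cv2.cvtColor(im,cv2.COLOR_BGR2HSV)
m=((hsv[:,:,1]>200)&((hsv[:,:,0]<6)|(hsv[:,:,0]>174))&(hsv[:,:,2]>200)).astype(np.uint8)
for c in sorted(cv2.findContours(m,0,cv2.CHAIN_APPROX_NONE)[0],key=cv2.contourArea)[-2:]:
    (u,v),rad=cv2.minEnclosingCircle(c)
    d=A@np.linalg.inv(K)@[u,v,1]; print(u,v,rad,(o+d*(.215-o[2])/d[2]).round(4))
print(find('wrist','knob_grip',M=M),find('wrist','grinder',M=M), kp(0,.204)[0],loc())
E
```

```text
315.0 190.0 9.999999747378752e-05 [0.4681 0.0764 0.215 ]
320.5 205.5 14.57748031616211 [0.4561 0.0758 0.215 ]
[(0.62, array([0.4563, 0.0755, 0.2014]))] [] [0.45379074 0.0750514  0.204     ] (11.6, array([-0.0652,  0.0304,  0.3   ]), array([-0.25, -0.7 ,  0.32]), 0.0503)
```

View pics/w4.png

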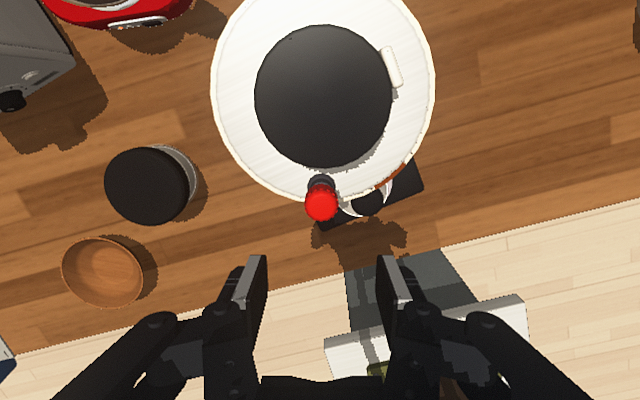

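The red knob at (321,205) lies on the midline of the fingers, so I can descend, grip and draw the pin.

```bash
sed -i 's/^O=.*/O=np.array([0.5245,0.0556]); YAW=0.157/' h.py
python3 - <<'E'
from h import *
p,q=kp(0,.188)
r.move_pose(*kp(0,.25)); print(r.movel(p,.1,stop_force=8),loc())
grip(0.015); r.pause(.2); print('grip',loc())
z0=monitor.get_state()['tcp_pos'][2]
for h in [.004,.0088]:
    p=monitor.get_state()['tcp_pos'].copy() if h==.004 else p; p[2]=z0+h
    print(h,r.movel(p,.02,stop_force=14),loc())
r.pause(.1); print(loc())
E
```

```text
False (12.68, array([-0.0644,  0.0304,  0.1889]), array([-0.08,  0.36,  0.1 ]), 0.0504)
grip (13.24, array([-0.0646,  0.0303,  0.1891]), array([-0.59, -0.68,  6.55]), 0.0223)
0.004 False (13.65, array([-0.0647,  0.0303,  0.1926]), array([ 2.51,  0.51, -6.87]), 0.0222)
0.0088 False (14.04, array([-0.0647,  0.0302,  0.1978]), array([ 2.75, -1.63, -8.97]), 0.0223)
(14.14, array([-0.0647,  0.0302,  0.1978]), array([ 2.15, -0.69, -9.01]), 0.0219)
```

Run:
```python
from h import *
z=monitor.get_state()['tcp_pos'][2]
for th in [.12,.25,.38,.50]:
    p,q=kp(th,z)
    st=r.movel(p,.04,attitude=q,stop_force=12)
    l=loc(); d=l[1]; b=np.arctan2(d[1],d[0])%(2*np.pi)-np.radians(155)
    print(th,st,round(b,3),np.hypot(d[0],d[1]).round(4),l)
    if st: break
```

```text
0.12 False 0.123 0.0717 (14.51, array([-0.0682,  0.0221,  0.1978]), array([ 3.44, -1.91, -8.92]), 0.0227)
0.25 False 0.25 0.0718 (14.89, array([-0.0706,  0.0133,  0.1978]), array([ 2.81, -2.69, -8.49]), 0.0223)
0.38 False 0.378 0.0721 (15.28, array([-0.072 ,  0.0042,  0.1977]), array([ 2.49, -1.86, -9.51]), 0.0221)
0.5 False 0.497 0.0722 (15.64, array([-0.0721, -0.0044,  0.1977]), array([ 1.28, -1.3 , -8.98]), 0.0219)
```

```bash
cat >> h.py <<'E'
def ang():
    d=loc()[1]; return round(np.arctan2(d[1],d[0])%(2*np.pi)-np.radians(155),4)
E
python3 - <<'E'
from h import *
p,q=kp(.5,0); s=monitor.get_state()['tcp_pos'].copy(); s[2]-=.0018
print(r.movel(s,.02,stop_force=7),loc())
z=monitor.get_state()['tcp_pos'][2]
grip(.028); r.pause(.1); print('open',ang(),loc())
for th,sf in [(.66,6),(.80,5),(.93,5)]:
    p,q=kp(th,z); st=r.movel(p,.009,attitude=q,stop_force=sf)
    print(th,st,ang(),loc())
    if st: break
M=viewer.camera_model('wrist'); save('wrist','w5.png'); print(find('wrist','knob_grip',M=M))
E
```

```text
False (15.89, array([-0.0721, -0.0043,  0.1961]), array([ 1.14, -1.49, -4.8 ]), 0.0224)
open 0.4934 (16.23, array([-0.0718, -0.0041,  0.1964]), array([-0.01, -0.09,  0.3 ]), 0.028)
0.66 False 0.6595 (17.68, array([-0.0705, -0.016 ,  0.196 ]), array([-0.86,  2.83, -1.96]), 0.0282)
0.8 True 0.7585 (18.57, array([-0.0683, -0.0228,  0.1958]), array([0.43, 0.53, 0.38]), 0.0282)
[(0.59, array([0.4619, 0.0203, 0.2055]))]
```

View pics/w5.png

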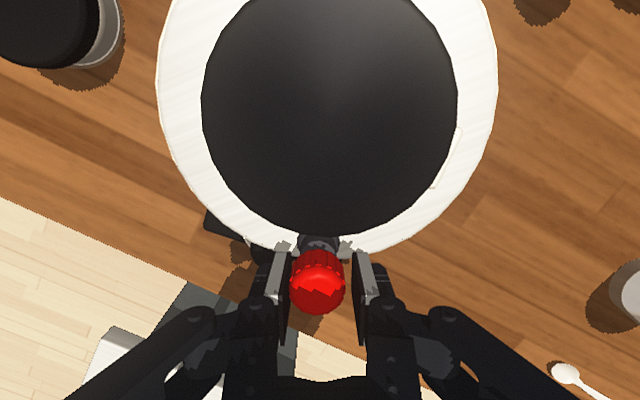

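The knob at (318,280) looks low between the fingers, and the network puts it at z = 0.2055, i.e. home. I'll confirm by feeling gently both ways, then back off and look.

Run:
```python
from h import *
z=.196; a0=ang()
p,q=kp(a0+.05,z); print('fwd',r.movel(p,.009,attitude=q,stop_force=4.5),ang(),loc()[:3:2])
p,q=kp(a0-.10,z); print('back',r.movel(p,.009,attitude=q,stop_force=4.5),ang(),loc()[:3:2])
a1=ang(); am=(a0+a1)/2; p,q=kp(am,z); r.movel(p,.03,attitude=q)
grip(.05); print(am,loc()); p,q=kp(am,.30); r.movel(p,.15)
grip(0)
M=viewer.camera_model('wrist'); save('wrist','w6.png'); print(find('wrist','knob_grip',M=M),find('wrist','knob_grip','box',M=M))
for c in ['scene','top']: save(c,c+'6.png'); print(c,find(c,'knob_grip'))
```

```text
fwd True 0.7577 (19.07, array([-0.41, -1.02,  0.04]))
back True 0.679 (19.78, array([ 1.38, -0.76,  1.54]))
0.7172499999999999 (20.39, array([-0.0693, -0.0199,  0.1959]), array([-0.72,  0.46, -0.61]), 0.0498)
[(0.82, array([0.4584, 0.0282, 0.2048]))] [(0.86, array([0.4618, 0.0255, 0.2139]))]
scene [(0.51, array([0.46  , 0.025 , 0.2042]))]
top []
```

Run:
```python
from h import *
p,q=kp(.717,.23); r.movel(p,.12); p[2]=.2145
print(r.movel(p,.01,stop_force=3),loc())
p[2]=.32; r.movel(p,.15)
b=R.from_euler('z',0)
r.movel(g2w(-.16,-.03,.32),.2); 
M=viewer.camera_model('wrist'); print(loc())
save('scene','s7.png'); 
for l in ['knob_grip','gate_tab','small_cup']: print(l,find('scene',l))
im=cv2.imread('pics/s7.png'); a=cv2.imread('pics/scene0.png')
cv2.imwrite('pics/cmp.png',cv2.resize(np.hstack([a[150:270,260:380],im[150:270,260:380]]),(800,400),interpolation=cv2.INTER_CUBIC))
```

```text
True (24.12, array([-0.0692, -0.0199,  0.216 ]), array([-0.24, -0.  ,  4.77]), 0.0001)
(25.57, array([-0.1593, -0.0301,  0.32  ]), array([ 0.65,  0.03, -0.24]), -0.0002)
knob_grip [(0.57, array([0.4597, 0.0287, 0.2046]))]
gate_tab []
small_cup [(0.74, array([0.4081, 0.0369, 0.0214]))]
```

View pics/cmp.png

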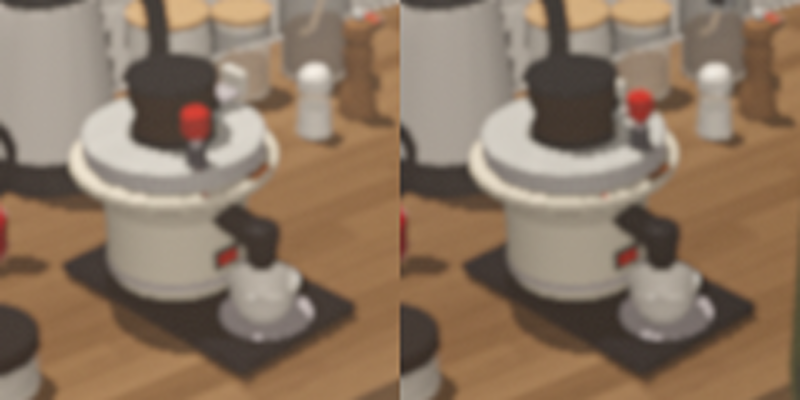

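Comparing before and after, the knob has moved from (195,125) to (640,105) at the same low height. Touching its top at 216 mm confirms the pin is home, and the cup and everything else is where it was.

```bash
python3 -c "
from h import *
print(r.hand_in())"
```

```text
the job is handed in; nothing more can be done
None
```

The grinder is set to filter and handed in at about 26 s of the 45 s allowed: the bean gate was pushed shut first, then the collar was turned to about 0.72 rad, inside the brown band. The pin dropped fully home: it held against gentle pushes both ways and the knob top measured 216 mm, and everything I could see was left in place.

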